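# Switch the wax-ball sorter to its right-hand tray

### The arm

A 7-joint arm with a two-finger parallel gripper is mounted at the origin on a cart in front of the work surface, level with it; the furniture and walls round the work are solid. World frame = base frame: x ahead of the robot, y to its left, z up, the work surface at z = 0. Lengths are in m, angles in rad, forces in N, time in s.
With the tool pointing down it reaches from about 0.4 to 0.75 m from the base axis. Payload 19.5 kg.
Tool frame: the origin (TCP) lies midway between the tips of the shut fingers; the grasp point (between the pads) lies 19 mm behind it (robot.grip_depth is the distance from the TCP to the grasp point, in m); z points along the fingers, y is the direction in which the jaws open and shut (so a half turn about z gives the same grasp; the last joint's range is limited). The gripper opens to 85 mm and grips with 20 to 120 N. Pads are 22 mm wide; open, the fingers measure 114 mm over their backs; the gripper's body (76 mm by 85 mm) begins 54 mm behind the grasp point. The pads swing forward as they close: fully open they stand 13 mm farther back than shut.
Start: joints at [-1.185, 0.707, -0.028, 1.485, 0.022, 0.951, -0.075], TCP at [0.239, 0.523, 0.231] pointing down, gripper open.
Joint ranges: [-2.71, 2.71], [-0.32, 2.16], [-1.57, 1.52], [0, 2.45], [-1.46, 4.6], [0, 2.02], [-2.83, 2.83]. Speed limits (rad/s): [1.89, 1.89, 2.57, 2.57, 3.01, 3.01, 3.01].

### API

Orientations are given as a 3x3 rotation matrix whose columns are the frame's x, y, z axes.
In Python, from station import sense, cams, hand_in, robot gives the robot as it stands.
- The arm moves only by the tool apply_moves, never from a script. Its arguments are lists of equal length, an entry for each row: "offset": the shift along the tool's x, y, z in mm, a list of three; "roll": the turn about the tool's z in degrees; "fingers": the finger opening in mm, from 0 to 85.4. In form: {"offset": [[dx, dy, dz], ...], "roll": [roll, ...], "fingers": [fingers, ...]}. A call has 1 to 8 rows; each row shifts and turns the commanded pose from where the row before left it, along the tool's axes as they then stand; what a row does not reach is not made up. A row lasts 1/10 s, in which the tool goes at most 50 mm and 8.59 degrees, less where a joint would pass 70% of its speed; a pose out of reach is approached as far as the arm can. A call with a gripper value outside its range is refused whole. The fingers move at their own pace and stop on an object; "force" is the grip in N (left out, the last holds). Time passes only in rows, so rows that do not move let the fingers close. It gives the time, the measured TCP pose, the force and the opening at its end, in the units of the state.
- sense(): the state, without advancing time (a new reading comes with each control period).
- cams.get_image(name): name is "scene" or "side" or "wrist"; returns the picture (400x640x3 uint8, blue, green, red); there is no depth.
- cams.get_calibration(name): a dict with "intrinsics" (3x3 intrinsics, pixels), "R" (3x3) and "t" (3): a world point X has camera coordinates R X + t. Camera axes: x right, y down, z forward; pixel columns grow to the right and rows downward; lengths in m; the calibration is good to about 2 mm. A picture is of the moment at which its call begins: read the wrist's pose just before it. get_calibration takes no time and is no camera call; for the wrist camera it gives the pose at the moment of the call.
- hand_in(): hands the job in, once; it reports no verdict.
The state is a dict: "t": time; "joints": joint angles; "joint_vel": joint speeds; "joint_efforts": joint torques, N m; "position": TCP position; "tcp_rot": TCP orientation; "contact_force": force on the tool from outside, world axes, zero at the start; "moment": the same for the moment, N m; "opening": opening from 0.0 (shut) to 1.0 (fully open).
Only numpy, scipy, OpenCV 4.12 (cv2) and the standard library are available. Lean on these libraries where they do the work, as an engineer would, in place of code of your own. Each camera call takes 0.05 s, during which the arm holds its last target. There are 200 camera calls.

### The job

The left tray of the wax-ball sorter is full and its outlet is shut, so three balls are waiting on the seesaw gate. With the fingertips, push the empty blue tray along its guides up to the stop under the right-hand chute, and only then press the raised right end of the gate down until it has tipped all the way over, so that all three balls run down the right chute into the blue tray; leave the gate tipped that way. Do not lift the tray, do not touch the balls, and do not disturb the two tins and the tape roll standing behind the sorter.

Things in the scene. Friction and masses are not known exactly. Their poses are not given: they have to be found in the camera images.
- sorter: Fixed wooden sorter, plywood base board 150 x 615 x 10 mm. Origin on the bench top below the gate's pivot; x points away from the robot across the board, y to the robot's left along it, z up (turned up to 0.25 rad). Board from y -370 to +245 mm. At y +104 mm a red shutter (with knob, 170 mm high) closes the left outlet; beyond it the fixed full grey tray. All else is lower.
- chute_lip (a point): Lower end of the fixed right-hand chute, middle of its floor, 61 mm above the bench, sorter y -151 mm; the chute (44 mm wide, underside 55 mm up at the lip, side walls up to 100 mm above the bench) climbs from here to the gate at y -100 mm. The tray passes below it.
- tray_stop (a point): Middle of the right face of the stop bar that the tray is pushed against: sorter y -123 mm, bar top 24 mm above the bench. Two aluminium guides beside the tray run along y from here to y -365 mm, 107 mm apart inside, tops 22 mm above the bench.
- tray: Empty open blue plastic tray, 100 x 100 x 38 mm, walls 4 mm, floor sloping down to the front, 0.25 kg, loose between the guides on the board (3 mm play a side). Origin: centre of its underside, 10 mm above the bench; axes parallel to the sorter's. Starts 80 to 125 mm right (-y) of its place and slides with 1 to 4 N. Push towards +y on its right wall (outer face 50 mm from the origin, 10 to 48 mm above the bench).
- tray_home (a point): Where the tray's origin is when the tray touches its stop, under the right chute: sorter x 0, y -175 mm, z 10 mm.
- gate (a joint): Seesaw gate: steel trough 200 x 40 mm along the sorter's y, open at both ends, hinged at its middle on a pin along the sorter's x, 98 mm above the bench. 0 = left end down, right end up (start); grows as the right end goes down; 0.48 = right end down on its stop, fully tipped. Light friction: 1 to 3 N on the pad tip it; it stays once tipped.
- right_pad (a point): Centre of the top of the yellow press pad (42 x 44 mm, black ribs) at the gate's right end, on the robot's side: 43 mm towards the robot from the trough's middle line, 76 mm right of the pivot. About 145 mm above the bench at the start, 109 mm when fully tipped; on the way it shifts 14 mm to the right (-y). The trough's wall tops are level with the pad.
- ball_ochre: Wax ball, ochre yellow, 28 mm across, 20 g, origin at its centre. Starts on the gate's low left end against the red shutter, one of three in a row.
- ball_rust: Wax ball, rust red, 28 mm across, 20 g, origin at its centre. Starts on the gate's low left end against the red shutter, one of three in a row.
- ball_green: Wax ball, grey-green, 28 mm across, 20 g, origin at its centre. Starts on the gate's low left end against the red shutter, one of three in a row.
- tin_plum: Bystander: small open tin of plum-coloured wax, 58 mm across, 50 mm high, standing on the bench behind the right part of the sorter. Origin: centre of its underside.
- tape: Bystander: roll of masking tape, 93 mm across, 24 mm high, lying behind the middle of the sorter. Origin: centre of its underside.
- tin_oxide: Bystander: small open tin of reddish wax, 59 mm across, 45 mm high, standing behind the left part of the sorter. Origin: centre of its underside.

How it is judged:
By the outcome, as a careful person would: the job done as asked, in the order asked, and still so for the second after the job is handed in, with the robot touching nothing.
It also fails if it takes over 45 s, if anything falls off the work surface, if the arm or the gripper's body presses on something with over 40 N, if the wrist force passes 120 N, or if a joint passes its speed limit or range.

## Working session

There is one attempt and no reset: what is moved stays moved. The work goes in short steps, Python scripts to look and compute and a tool call to move; the robot and the scene stay as the last step left them, time stands still between calls to the robot, and variables do not carry over. Pictures are saved under pics/ and viewed, about 8 in all and at most 12, crops included, and the job is handed in when it is done.

Besides the shell and the picture viewer there is one more tool, called after "Request:" by a JSON object that holds its "op" and its "data". apply_moves: Moves the arm, as the interface text tells. Its arguments: {"type":"object","properties":{"offset":{"type":"array","items":{"type":"array","items":{"type":"number"}}},"roll":{"type":"array","items":{"type":"number"}},"fingers":{"type":"array","items":{"type":"number"}},"force":{"type":"number"}},"required":["offset","roll","fingers"]}

```bash
mkdir -p pics; ls
python3 - <<'E'
from station import sense,cams,robot
import cv2,numpy as np
s=sense();print(s['t'],s['position'],s['tcp_rot'],s['opening'],s['contact_force'])
for n in('scene','side'):
    cv2.imwrite(f'pics/{n}0.png',cams.get_image(n));c=cams.get_calibration(n);print(n,c, -np.array(c['R']).T@c['t'])
E
```

```text
pics
0.0 [0.23842926 0.52295374 0.23082282] [[-9.09878756e-01  4.14874046e-01 -4.18119632e-04]
 [ 4.14874256e-01  9.09878209e-01 -9.98770371e-04]
 [-3.39259635e-05 -1.08222701e-03 -9.99999414e-01]] 0.9955924307047236 [-1.00652172  0.10914164 -0.88463738]
scene {'intrinsics': array([[518.68175123,   0.        , 324.77005114],
       [  0.        , 518.68175123, 194.914434  ],
       [  0.        ,   0.        ,   1.        ]]), 'R': array([[ 0.86387183, -0.50350778,  0.01433079],
       [-0.21858556, -0.40035723, -0.88990698],
       [ 0.45381253,  0.76563307, -0.45591687]]), 't': array([-0.41798649,  0.29619655,  0.81013102])} [ 0.05818344 -0.71213812  0.63892986]
side {'intrinsics': array([[468.97580699,   0.        , 323.54713386],
       [  0.        , 468.97580699, 203.60420927],
       [  0.        ,   0.        ,   1.        ]]), 'R': array([[ 0.95737459, -0.2887733 ,  0.00662361],
       [-0.15666129, -0.53837385, -0.82801621],
       [ 0.24267495,  0.79168402, -0.56066504]]), 't': array([-0.50215082,  0.25675905,  0.81534132])} [ 0.32310773 -0.65226808  0.67306007]
```

View pics/scene0.png

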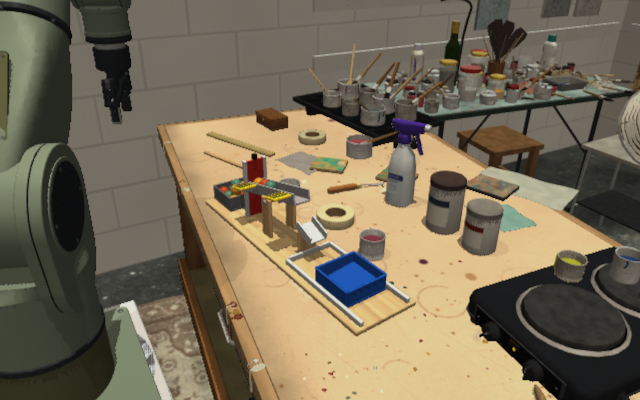

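View pics/side0.png

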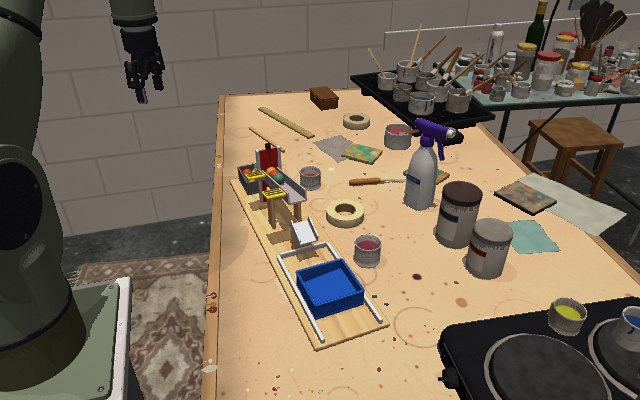

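Both views show the blue tray (scene ~(350,278), side ~(330,288)), the right yellow pad (scene ~(278,200), side ~(273,193)), and the board's right corners (scene (360,330),(412,300); side (316,350),(388,323)). I'll measure these by masks and rays.

```bash
cat > h.py <<'E'
import cv2,numpy as np
from station import cams
def ray(n,uv,c=None):
    c=c or cams.get_calibration(n);R=np.array(c['R']);o=-R.T@c['t']
    d=R.T@np.linalg.solve(c['intrinsics'],[uv[0],uv[1],1.]);return o,d/np.linalg.norm(d)
def plane(n,uv,z,c=None):
    o,d=ray(n,uv,c);return o+d*(z-o[2])/d[2]
def tri(rs):
    A=0;b=0
    for o,d in rs:
        P=np.eye(3)-np.outer(d,d);A=A+P;b=b+P@o
    x=np.linalg.solve(A,b);return x,[np.linalg.norm((np.eye(3)-np.outer(d,d))@(x-o)) for o,d in rs]
def blobs(im,lo,hi,amin=30):
    m=cv2.inRange(cv2.cvtColor(im,cv2.COLOR_BGR2HSV),lo,hi)
    m=cv2.morphologyEx(m,cv2.MORPH_CLOSE,np.ones((5,5)))
    cs,_=cv2.findContours(m,cv2.RETR_EXTERNAL,cv2.CHAIN_APPROX_NONE)
    return [c for c in cs if cv2.contourArea(c)>amin]
E
python3 - <<'E'
from h import *
np.set_printoptions(precision=4,suppress=True)
C={'scene':[(360,330),(412,300),(208,197)],'side':[(316,350),(388,323),(230,181)]}
for n in C:
    im=cv2.imread(f'pics/{n}0.png')
    for p in C[n]: print(n,'corner',plane(n,p,.01))
    for c in blobs(im,(105,120,40),(125,255,255),500):
        h=cv2.convexHull(c);a=cv2.approxPolyDP(h,4,True)[:,0]
        print('blue',cv2.contourArea(c));[print(p,plane(n,p,.048),plane(n,p,.01)) for p in a]
    for c in blobs(im,(22,170,120),(32,255,255),20):
        m=cv2.minAreaRect(c);print('yellow',cv2.contourArea(c),m[0],m[1],plane(n,m[0],.145))
a=cv2.imread('pics/scene0.png')[130:350,190:430];b=cv2.imread('pics/side0.png')[120:360,215:400]
cv2.imwrite('pics/crop.png',np.hstack([cv2.resize(a,(400,367)),cv2.resize(b[:],(283,367))]))
a=cv2.imread('pics/scene0.png')[145:275,200:340];b=cv2.imread('pics/side0.png')[130:260,220:330]
cv2.imwrite('pics/crop.png',np.hstack([cv2.resize(a,None,fx=3,fy=3),cv2.resize(b,None,fx=3,fy=3)]))
E
```

```text
scene corner [ 0.4754 -0.1377  0.01  ]
scene corner [ 0.6087 -0.1169  0.01  ]
scene corner [0.4095 0.4804 0.01  ]
blue 2416.0
[355 252] [0.5712 0.0275 0.048 ] [0.6042 0.0751 0.01  ]
[385 273] [ 0.5818 -0.0623  0.048 ] [ 0.6155 -0.0205  0.01  ]
[385 288] [ 0.5538 -0.1007  0.048 ] [ 0.5856 -0.0613  0.01  ]
[347 306] [ 0.4644 -0.1098  0.048 ] [ 0.4905 -0.0711  0.01  ]
[316 280] [ 0.454  -0.0169  0.048 ] [0.4795 0.0279 0.01  ]
[316 267] [0.4748 0.0201 0.048 ] [0.5016 0.0672 0.01  ]
yellow 35.5 (571.38232421875, 261.0294189453125) (17.679834365844727, 3.579352855682373) [ 0.7928 -0.2949  0.145 ]
yellow 109.5 (277.73529052734375, 196.44119262695312) (7.033533096313477, 24.981168746948242) [0.4608 0.158  0.145 ]
yellow 74.5 (244.084228515625, 186.3651580810547) (5.696441650390625, 21.88632583618164) [0.418  0.2352 0.145 ]
side corner [ 0.4675 -0.1438  0.01  ]
side corner [ 0.6108 -0.1231  0.01  ]
side corner [0.3984 0.4593 0.01  ]
blue 2725.0
[340 258] [0.5688 0.0324 0.048 ] [0.5838 0.0741 0.01  ]
[363 288] [ 0.5832 -0.0612  0.048 ] [ 0.599  -0.0253  0.01  ]
[362 304] [ 0.5669 -0.0989  0.048 ] [ 0.5818 -0.0653  0.01  ]
[315 319] [ 0.4757 -0.109   0.048 ] [ 0.485 -0.076  0.01 ]
[296 272] [0.4731 0.0171 0.048 ] [0.4822 0.0578 0.01  ]
yellow 172.5 (568.1000366210938, 311.8000183105469) (26.832813262939453, 9.391485214233398) [ 0.8212 -0.2875  0.145 ]
yellow 147.0 (273.5, 193.00001525878906) (8.586502075195312, 22.629009246826172) [0.4633 0.16   0.145 ]
yellow 98.0 (254.88462829589844, 174.42308044433594) (7.0601806640625, 19.611614227294922) [0.4393 0.2457 0.145 ]
```

View pics/crop.png

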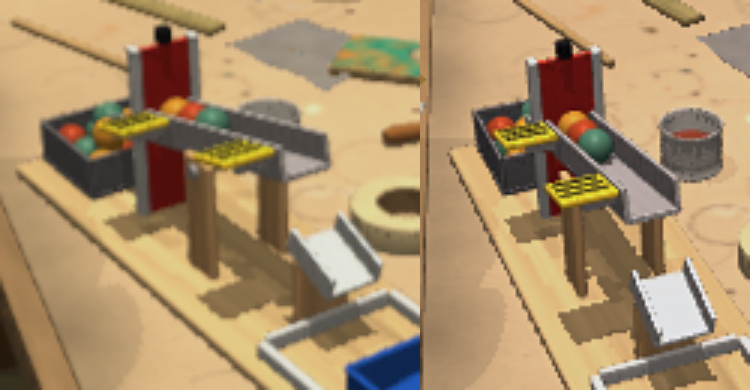

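The crops confirm the right pad, the chute, the tray guides and three balls against the shutter. By rays, sorter yaw is about 0.115, its origin about (0.50, 0.235), and the tray centre about (0.528, -0.022), roughly 82 mm short of home. I'll first align the tool with the sorter axes and shut the fingers.

Request:
{"op": "apply_moves", "data": {"offset": [[0,0,0],[0,0,0],[0,0,0],[0,0,0],[0,0,0],[0,0,0],[0,0,0],[0,0,0]], "roll": [7.4,7.4,7.4,7.4,7.4,7.4,7.4,7.1], "fingers": [0,0,0,0,0,0,0,0]}}

```text
t: 0.9
position: [0.2384, 0.5231, 0.231]
tcp_rot: [[-0.11, 0.994, -0.0], [0.994, 0.11, -0.001], [-0.001, -0.0, -1.0]]
contact_force: [0.1, -0.4, 0.3]
opening: 0.0
```

Request:
{"op": "apply_moves", "data": {"offset": [[-40,14,0],[-40,14,0],[-40,14,0],[-40,14,0],[-40,14,0],[-40,14,0],[-40,14,0],[-40,14,0]], "roll": [0,0,0,0,0,0,0,0], "fingers": [0,0,0,0,0,0,0,0]}}

```text
t: 1.7
position: [0.3869, 0.2165, 0.2313]
tcp_rot: [[-0.115, 0.993, -0.0], [0.993, 0.115, -0.0], [-0.0, -0.0, -1.0]]
contact_force: [0.7, 0.7, -0.5]
opening: -0.003
```

Request:
{"op": "apply_moves", "data": {"offset": [[-42,14,0],[-42,14,0],[-42,14,0],[-42,14,0],[-42,14,0],[-42,14,0],[-42,14,0],[-42,14,0]], "roll": [0,0,0,0,0,0,0,0], "fingers": [0,0,0,0,0,0,0,0]}}

```text
t: 2.5
position: [0.5367, -0.1046, 0.2312]
tcp_rot: [[-0.115, 0.993, -0.0], [0.993, 0.115, 0.0], [0.0, -0.0, -1.0]]
contact_force: [0.4, 0.2, 0.3]
opening: 0.003
```

Run:
```python
from h import *
from station import sense
s=sense();c=cams.get_calibration('wrist');im=cams.get_image('wrist');cv2.imwrite('pics/w1.png',im)
np.savez('pics/w1.npz',**c)
print(s['t'],s['position'],s['tcp_rot'].tolist() if hasattr(s['tcp_rot'],'tolist') else s['tcp_rot'])
```

```text
2.5 [ 0.53671328 -0.10462938  0.23119133] [[-0.11463036657215189, 0.9934081603375758, -0.00032562900293436756], [0.9934082025264525, 0.11463040830148416, 0.00011245353611822027], [0.0001490392459998448, -0.0003105919324278876, -0.9999999406599757]]
```

View pics/w1.png

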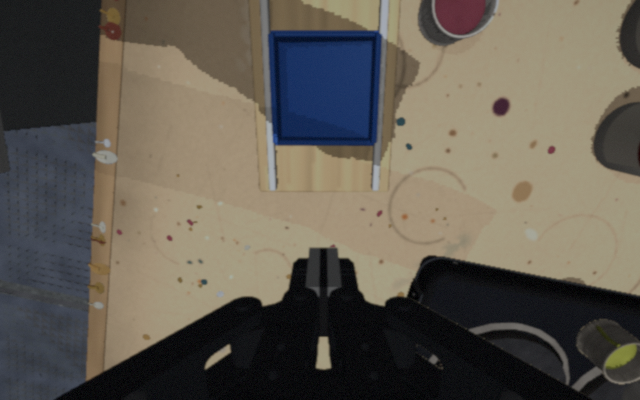

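The wrist view shows the tray with its right rim edge at v≈145 (u 274–378) and the board's end at v≈191 (u 259–388), with the finger tips shut below.

Run:
```python
from h import *
np.set_printoptions(precision=4,suppress=True)
c=dict(np.load('pics/w1.npz'));im=cv2.imread('pics/w1.png')
b=max(blobs(im,(105,120,40),(125,255,255),500),key=cv2.contourArea)
a=cv2.approxPolyDP(cv2.convexHull(b),5,True)[:,0]
for p in a: print('tray',p,plane(0,p,.048,c)[:2])
P=[plane(0,p,.01,c) for p in((259,191),(388,191))];print('board',P)
d=P[1]-P[0];print('len',np.linalg.norm(d),'yaw',np.arctan2(d[1],d[0]))
G=[plane(0,p,.022,c)[:2] for p in((276,190),(270,20),(376,190),(384,20))];print('guides',G)
for th in(.105,.115,.125):
    ex=np.array([np.cos(th),np.sin(th)]);ey=np.array([-ex[1],ex[0]])
    m=(P[0]+P[1])[:2]/2;print(th,'origin',m+.37*ey)
```

```text
tray [377  31] [0.5705 0.0354]
tray [373 144] [ 0.583  -0.0646]
tray [276 144] [ 0.4875 -0.0756]
tray [271  31] [0.4759 0.0245]
board [array([ 0.467 , -0.1373,  0.01  ]), array([ 0.6151, -0.1203,  0.01  ])]
len 0.14904690199811604 yaw 0.11439468464701508
guides [array([ 0.4879, -0.1304]), array([0.4701, 0.0381]), array([ 0.5988, -0.1176]), array([0.5789, 0.0506])]
0.105 origin [0.5023 0.2391]
0.115 origin [0.4986 0.2387]
0.125 origin [0.4949 0.2383]
```

Request:
{"op": "apply_moves", "data": {"offset": [[0,0,40],[0,0,45],[0,0,45],[0,0,40],[0,0,25],[0,0,10],[0,0,0]], "roll": [0,0,0,0,0,0,0], "fingers": [0,0,0,0,0,0,0]}}

```text
t: 3.25
position: [0.5359, -0.1028, 0.0257]
tcp_rot: [[-0.115, 0.993, -0.002], [0.993, 0.115, 0.0], [0.0, -0.002, -1.0]]
contact_force: [0.8, 0.2, 0.7]
opening: -0.001
```

Request:
{"op": "apply_moves", "data": {"offset": [[6,0,0],[6,0,0],[6,0,0],[5,0,0],[5,0,0],[6,0,0],[8,0,0],[8,0,0]], "roll": [0,0,0,0,0,0,0,0], "fingers": [0,0,0,0,0,0,0,0]}}

```text
t: 4.05
position: [0.5304, -0.0525, 0.0263]
tcp_rot: [[-0.115, 0.993, -0.0], [0.993, 0.115, -0.0], [-0.0, -0.0, -1.0]]
contact_force: [-0.1, -2.3, 1.1]
opening: -0.001
```

Run:
```python
from h import *
from station import sense
s=sense();c=cams.get_calibration('wrist');im=cams.get_image('side');cv2.imwrite('pics/s2.png',cv2.resize(im[110:350,210:400],None,fx=3,fy=2.5))
print(s['t'],s['position'],s['contact_force'],s['joint_vel'])
```

```text
4.05 [ 0.53044864 -0.05250592  0.0263076 ] [-0.1051276  -2.30913702  1.12049867] [-0.16028445 -0.00885568  0.00881817  0.06329919 -0.05304612 -0.05099859
 -0.09489006]
```

View pics/s2.png

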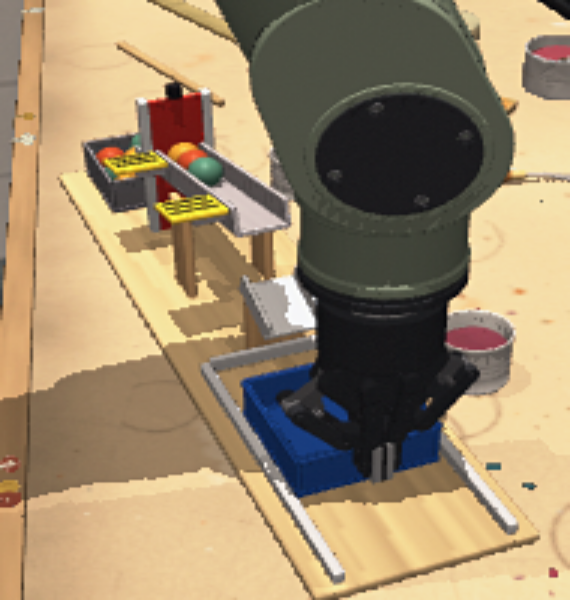

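Contact made (2.3 N) with the tray sliding straight. Continue.

Request:
{"op": "apply_moves", "data": {"offset": [[8,0,0],[8,0,0],[8,0,0],[8,0,0],[7,0,0],[5,0,0],[3,0,0]], "roll": [0,0,0,0,0,0,0], "fingers": [0,0,0,0,0,0,0]}}

```text
t: 4.8
position: [0.5251, -0.0059, 0.0263]
tcp_rot: [[-0.115, 0.993, -0.0], [0.993, 0.115, -0.0], [-0.0, -0.0, -1.0]]
contact_force: [-0.0, -2.1, -0.6]
opening: 0.003
```

Request:
{"op": "apply_moves", "data": {"offset": [[3,0,0],[2,0,0],[2,0,0],[1,0,0]], "roll": [0,0,0,0], "fingers": [0,0,0,0]}}

```text
t: 5.2
position: [0.5242, 0.0015, 0.0263]
tcp_rot: [[-0.115, 0.993, -0.0], [0.993, 0.115, -0.0], [-0.0, -0.0, -1.0]]
contact_force: [0.4, -1.2, -0.5]
opening: 0.001
```

Request:
{"op": "apply_moves", "data": {"offset": [[1,0,0],[1,0,0],[1,0,0],[0,0,0]], "roll": [0,0,0,0], "fingers": [0,0,0,0]}}

```text
t: 5.6
position: [0.5239, 0.0043, 0.0263]
tcp_rot: [[-0.115, 0.993, -0.0], [0.993, 0.115, -0.0], [-0.0, -0.0, -1.0]]
contact_force: [0.1, -2.5, -0.4]
opening: -0.001
```

Request:
{"op": "apply_moves", "data": {"offset": [[1,0,0],[1,0,0],[1,0,0],[0,0,0]], "roll": [0,0,0,0], "fingers": [0,0,0,0]}}

```text
t: 6.0
position: [0.5239, 0.0044, 0.0266]
tcp_rot: [[-0.112, 0.994, 0.001], [0.994, 0.112, -0.004], [-0.004, 0.001, -1.0]]
contact_force: [0.2, -21.0, 1.7]
opening: -0.003
```

Stop reached: force rose to 21 N, at the predicted position. Back off, rise, and look.

Request:
{"op": "apply_moves", "data": {"offset": [[-5,0,0],[-10,0,0],[-15,0,0],[0,0,-40],[0,0,-50],[0,0,-50],[0,0,-50],[0,0,-30]], "roll": [0,0,0,0,0,0,0,0], "fingers": [0,0,0,0,0,0,0,0]}}

```text
t: 6.8
position: [0.5274, -0.0236, 0.25]
tcp_rot: [[-0.114, 0.993, 0.003], [0.993, 0.114, -0.0], [-0.001, 0.003, -1.0]]
contact_force: [-0.3, 0.5, -0.4]
opening: -0.005
```

Request:
{"op": "apply_moves", "data": {"offset": [[10,-15,0],[10,-15,0],[0,0,0]], "roll": [0,0,0], "fingers": [0,0,0]}}

```text
t: 7.1
position: [0.4937, -0.0059, 0.2468]
tcp_rot: [[-0.115, 0.993, -0.0], [0.993, 0.115, 0.0], [0.0, -0.0, -1.0]]
contact_force: [0.4, -0.1, -0.5]
opening: -0.001
```

Run:
```python
from h import *
from station import sense
np.set_printoptions(precision=4,suppress=True)
s=sense();c=cams.get_calibration('wrist');im=cams.get_image('wrist');cv2.imwrite('pics/w3.png',im);np.savez('pics/w3.npz',**c)
print(s['t'],s['position'],s['contact_force'])
for b in blobs(im,(22,150,100),(34,255,255),150):
    m=cv2.minAreaRect(b);print('yellow',cv2.contourArea(b),m,plane(0,m[0],.145,c),[plane(0,p,.145,c)[:2] for p in cv2.boxPoints(m)])
for b in blobs(im,(105,120,40),(125,255,255),500):
    a=cv2.approxPolyDP(cv2.convexHull(b),5,True)[:,0]
    for p in a: print('tray',p,plane(0,p,.048,c)[:2])
th=.116;print('pad pred',np.array([.498,.2385])+[-.043*np.cos(th)+.076*np.sin(th),-.043*np.sin(th)-.076*np.cos(th)])
```

```text
7.1 [ 0.4937 -0.0059  0.2468] [ 0.418  -0.1442 -0.5434]
tray [304  56] [0.4633 0.1077]
tray [408  56] [0.5625 0.1192]
tray [398 158] [0.571  0.0209]
tray [306 155] [0.4746 0.0129]
pad pred [0.4641 0.158 ]
```

View pics/w3.png

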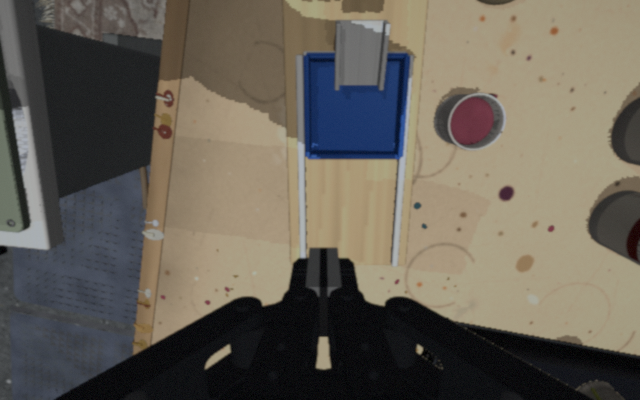

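The tray sits at its home (centre measured (0.518, 0.065), predicted (0.518, 0.065)), under the chute at (362,55). The pad itself is out of view, but the earlier ray (0.462, 0.159) agrees with the prediction (0.464, 0.158). Next I move above it.

Request:
{"op": "apply_moves", "data": {"offset": [[40,-4,0],[42,-4,0],[42,-4,0],[38,-3,0],[0,0,40],[0,0,30],[0,0,10],[0,0,0]], "roll": [0,0,0,0,0,0,0,0], "fingers": [0,0,0,0,0,0,0,0]}}

```text
t: 7.95
position: [0.4617, 0.1526, 0.1657]
tcp_rot: [[-0.114, 0.993, -0.002], [0.993, 0.114, -0.001], [-0.001, -0.002, -1.0]]
contact_force: [0.4, -0.8, 0.2]
opening: 0.006
```

Run:
```python
from h import *
from station import sense
s=sense();a=cams.get_image('scene')[120:300,190:400];b=cams.get_image('side')[110:290,215:360]
cv2.imwrite('pics/p4.png',np.hstack([cv2.resize(x,None,fx=2.2,fy=2.2) for x in(a,b)]))
r=np.array(s['position'])[:2]-[.498,.2385];th=.116
print(s['t'],s['position'],s['contact_force'],'sorter',r[0]*np.cos(th)+r[1]*np.sin(th),-r[0]*np.sin(th)+r[1]*np.cos(th))
```

```text
7.95 [0.46169142 0.15255176 0.16567349] [ 0.35659025 -0.76803804  0.1706922 ] sorter -0.046012220429233135 -0.08116827695316128
```

View pics/p4.png

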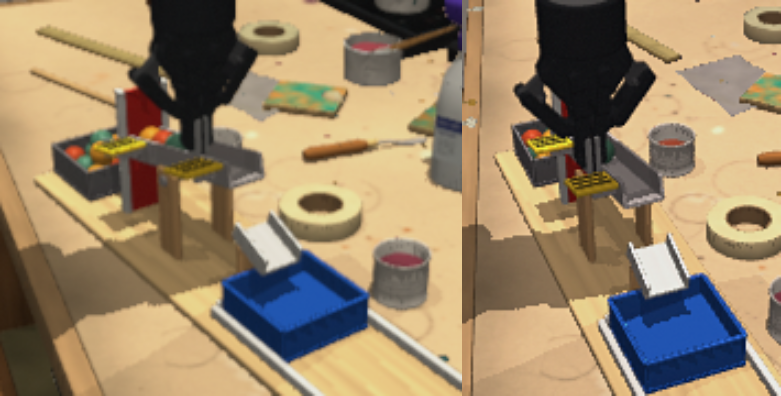

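The tray sits under the chute against its stop, the tips hover over the yellow pad, clear of the trough, and the balls still rest at the shutter. Press down gently while following the pad's shift.

Request:
{"op": "apply_moves", "data": {"offset": [[0,0,8],[0,0,8],[0,0,6],[-1,0,6],[-1,0,6],[-1,0,6]], "roll": [0,0,0,0,0,0], "fingers": [0,0,0,0,0,0]}}

```text
t: 8.65
position: [0.4618, 0.1501, 0.1258]
tcp_rot: [[-0.115, 0.993, -0.0], [0.993, 0.115, -0.0], [-0.0, -0.0, -1.0]]
contact_force: [-0.6, -0.9, 0.7]
opening: 0.002
```

Request:
{"op": "apply_moves", "data": {"offset": [[-2,0,6],[-2,0,5],[-2,0,3],[0,0,0]], "roll": [0,0,0,0], "fingers": [0,0,0,0]}}

```text
t: 9.05
position: [0.4624, 0.144, 0.1119]
tcp_rot: [[-0.114, 0.993, -0.001], [0.993, 0.114, -0.0], [-0.0, -0.001, -1.0]]
contact_force: [0.3, 0.3, 0.1]
opening: -0.003
```

Request:
{"op": "apply_moves", "data": {"offset": [[0,0,1],[0,0,1],[0,0,1],[0,0,0]], "roll": [0,0,0,0], "fingers": [0,0,0,0]}}

```text
t: 9.45
position: [0.4625, 0.1445, 0.1093]
tcp_rot: [[-0.115, 0.993, 0.0], [0.993, 0.115, 0.0], [-0.0, 0.0, -1.0]]
contact_force: [-0.5, 0.6, 1.7]
opening: 0.001
```

Run:
```python
from h import *
from station import sense
s=sense();a=cams.get_image('scene')[120:300,190:400];b=cams.get_image('side')[110:290,215:360]
cv2.imwrite('pics/p5.png',np.hstack([cv2.resize(x,None,fx=2.2,fy=2.2) for x in(a,b)]))
print(s['t'],s['position'],s['contact_force'])
```

```text
9.45 [0.46252724 0.14445046 0.10933068] [-0.47446318  0.57561989  1.73892442]
```

View pics/p5.png

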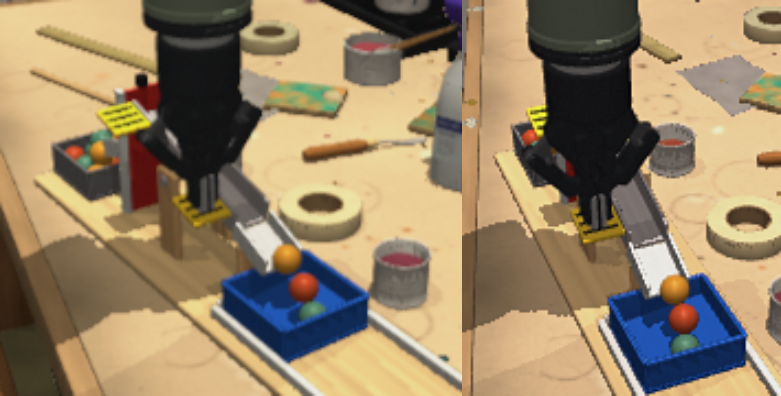

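The gate is tipped and all three balls are running into the tray (the last, ochre, is just leaving the chute lip). Confirm the stop with a little more press, then retreat upward.

Request:
{"op": "apply_moves", "data": {"offset": [[0,0,1],[0,0,1],[0,0,1],[0,0,0]], "roll": [0,0,0,0], "fingers": [0,0,0,0]}}

```text
t: 9.95
position: [0.4628, 0.1445, 0.1078]
tcp_rot: [[-0.115, 0.993, 0.002], [0.993, 0.115, 0.001], [0.001, 0.002, -1.0]]
contact_force: [-7.1, -1.4, 45.9]
opening: -0.001
```

Request:
{"op": "apply_moves", "data": {"offset": [[0,0,-5],[0,0,-15],[0,0,-30],[0,0,-45],[0,0,-45],[0,-40,-20],[0,-20,0],[0,0,0]], "roll": [0,0,0,0,0,0,0,0], "fingers": [0,0,0,0,0,0,0,0]}}

```text
t: 10.75
position: [0.4011, 0.1375, 0.2671]
tcp_rot: [[-0.115, 0.993, 0.0], [0.993, 0.115, 0.001], [0.001, 0.0, -1.0]]
contact_force: [0.9, 0.4, 0.6]
opening: -0.001
```

Request:
{"op": "apply_moves", "data": {"offset": [[0,0,0],[0,0,0],[0,0,0],[0,0,0],[0,0,0],[0,0,0],[0,0,0],[0,0,0]], "roll": [0,0,0,0,0,0,0,0], "fingers": [0,0,0,0,0,0,0,0]}}

```text
t: 11.55
position: [0.4029, 0.1375, 0.2663]
tcp_rot: [[-0.115, 0.993, 0.0], [0.993, 0.115, -0.0], [-0.0, 0.0, -1.0]]
contact_force: [1.1, -0.1, 0.3]
opening: 0.004
```

Run:
```python
from h import *
from station import sense
np.set_printoptions(precision=4,suppress=True)
s=sense();A=cams.get_image('scene');B=cams.get_image('side');a=A[120:300,190:400];b=B[110:290,215:360]
cv2.imwrite('pics/p6.png',np.hstack([cv2.resize(x,None,fx=2.2,fy=2.2) for x in(a,b)]))
print(s['t'],s['position'],s['contact_force'])
r=[]
for n,im in(('scene',A),('side',B)):
    y=[cv2.minAreaRect(c)[0] for c in blobs(im,(22,170,120),(32,255,255),20)]
    print(n,y)
    q=[p for p in y if 225<p[0]<300];q=max(q,key=lambda p:p[0]);r.append(ray(n,q))
    o=cv2.imread(f'pics/{n}0.png');d=cv2.absdiff(o,im).max(2)   # bystanders moved?
    for k,(u,v,w,h) in {'scene':{'plum':(358,228,28,30),'tape':(314,202,42,28)},'side':{'plum':(352,234,32,34),'tape':(325,197,42,30),'oxide':(300,165,22,25)}}[n].items(): print(k,(d[v:v+h,u:u+w]>40).mean())
print('pad',tri(r))
```

```text
11.55 [0.4029 0.1375 0.2663] [ 1.118  -0.088   0.3352]
scene [(571.3846435546875, 261.0769348144531), (280.9999694824219, 213.49996948242188), (246.01885986328125, 173.5660400390625)]
plum 0.02023809523809524
tape 0.0
side [(568.1000366210938, 311.8000183105469), (276.2164001464844, 210.419677734375), (255.05850219726562, 163.77317810058594)]
plum 0.0
tape 0.0
oxide 0.02909090909090909
pad (array([0.4656, 0.1543, 0.1047]), [np.float64(0.0003952664005802979), np.float64(0.0003952664005801075)])
```

View pics/p6.png

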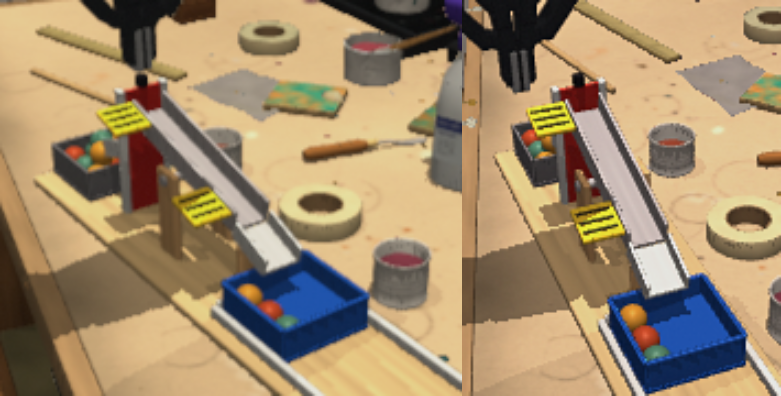

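The gate stays tipped with an empty trough, all three balls lie along the front wall of the tray, the tray is at the stop, and the tins and tape roll have not moved. Hand in.

```bash
python3 -c "
from station import hand_in;print(hand_in())"
```

```text
the job is handed in; nothing more can be done
None
```

The job is done and handed in after about 11.6 s of robot time. I pushed the blue tray about 85 mm along its guides to the stop with shut fingertips. Only then did I press the right pad down until the gate was fully tipped, and I backed the gripper clear.

**Last checks:**
- **Tray:** the force rose to 21 N at the stop. Its centre measured (0.518, 0.065) m, matching the predicted home to about 1 mm; that measurement was taken before the balls ran. The final picture still shows it in place.
- **Gate:** it stayed tipped after I let go, with the trough empty. The pad triangulated at about 105 mm high; that is the middle of the visible yellow including its edges, against 109 mm nominal for the top.
- **Balls:** all three lie in the blue tray.
- **Bystanders:** the plum tin, tape roll and oxide tin show no movement between the first and last pictures, with at most 3% of their pixels changed.

**One flaw:** while confirming the gate's stop, my last 3 mm of pressing brought the fingertip force on the pad to about 46 N, more than I intended. That is below the 120 N wrist limit. It exceeds the 40 N figure, but that applies to the arm and gripper body, and only the fingertips were meant to be touching the pad.

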